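Close the small pail with the lid that fits it

ROBOT

A 6-joint arm with a two-finger parallel gripper is mounted at the origin on a cart in front of the work surface, level with it; the furniture and walls round the work are solid. World frame = base frame: x ahead of the robot, y to its left, z up, the work surface at z = 0. Lengths are in mm, angles in rad, forces in N, time in s.
With the tool pointing down it reaches from about 375 to 925 mm from the base axis. Payload 5.7 kg.
Tool frame: the origin (TCP) lies midway between the tips of the shut fingers; the grasp point (between the pads) lies arm.grasp_offset behind it (arm.grasp_offset is the distance from the TCP to the grasp point, in mm); z points along the fingers, y is the line along which they close (so a half turn about z gives the same grasp; the last joint's range is limited). The gripper opens to 85 mm and grips with 20 to 120 N. Pads are 22 mm wide; open, the fingers measure 114 mm over their backs; the gripper's body (76 mm by 85 mm) begins 54 mm behind the grasp point. The pads swing forward as they close: fully open they stand 13 mm farther back than shut.
Start: joints at [1.041, 0.359, 1.51, -0, 1.272, -0.115], TCP at [241.791, 549.086, 192.867] pointing down, gripper open.
Joint ranges: [-2.97, 2.97], [-1.01, 2.36], [0.21, 2.38], [-0.96, 4.11], [0.2, 2.71], [-2.98, 2.98]. Speed limits (rad/s): [2.39, 2.39, 3.14, 3.14, 3.14, 3.14].

INTERFACE

Orientations are given as a unit quaternion [x, y, z, w].
In Python, from cell import arm, vision gives the robot as it stands.
- The arm moves only by the shell command python3 -m creep 'ROWS'. ROWS is JSON, a list of rows, each a list of 3 entries, a list of its own where there are three numbers: the shift along the tool's x, y, z in cm, then the turn, a rotation vector about the tool's x, y, z in rad, then the finger opening in cm, from 0 to 8.54. A call has 1 to 10 rows; each row is the pose to reach, as a shift and turn from the pose commanded when the call began, along the tool's axes at that moment; what a row does not reach only later rows make up. A row lasts 1/12 s, in which the tool goes at most 41.7 mm and 7.16 degrees, less where a joint would pass 70% of its speed; a pose out of reach is approached as far as the arm can. A call with a gripper value outside its range is refused whole. The fingers move at their own pace and stop on an object; the grip force is fixed at half the most. Time passes only in rows, so rows that repeat a pose let the fingers close. It gives the time, the measured TCP pose, the force, the opening and the grip force at its end, in the units of the state.
- arm.sense(): the state, without advancing time (a new reading comes with each control period).
- vision.grab_frame(name): name is "scene" or "top" or "wrist"; returns a dict with "pixels" (400x640x3 uint8, red, green, blue), "fx", "fy", "cx", "cy" (pixels), "world_to_cam" (4x4, takes a point from world to camera coordinates). Camera axes: x right, y down, z forward; pixel columns grow to the right and rows downward; lengths in mm; the calibration is good to about 2 mm. A picture is of the moment at which its call begins. There is no depth.
- arm.sign_off(): hands the job in; it is judged then, once.
The state is a dict: "t": time; "joints": joint angles; "qd": joint speeds; "joint_torque": joint torques, N m; "eef_pos": TCP position; "tcp_rot": TCP orientation; "ft_force": force on the tool from outside, world axes, zero at the start; "ft_torque": the same for the moment, N m; "grip_width": opening from 0.0 (shut) to 1.0 (fully open); "grip_force": force on a finger pad.
Only numpy, scipy, OpenCV 4.12 (cv2) and the standard library are available. Lean on these libraries where they do the work, as an engineer would, in place of code of your own. Each camera call takes 0.05 s, during which the arm holds its last target. There are 200 camera calls.

TASK

Three grey push-in lids of different sizes lie on the mixing bench. Take the one that fits the small open white pail standing on the right of the bench (not the one under the stirrer) and put it on that pail, knob up, so that its plug sits inside the mouth and its flange lies flat on the rim all round. Leave the other two lids and the standing pail where they are.

Things in the scene. Friction and masses are not known exactly. Their poses are not given: they have to be found in the camera images.
- pail: small open white plastic pail standing loose at the right of the bench (not the one under the stirrer), 130 mm tall, about 0.4 kg. Rim 112 mm across outside (125 mm over two small ears), mouth about 102 mm across inside. Origin at the centre of its underside, z up; its rim is 130 mm above the origin; a lid pushed home has its origin 118 mm above this one.
- lid_a: loose grey push-in lid lying knob up: flange 140 mm across, plug under it 110 mm. Every lid: origin at the centre of the plug's lower face, z up; plug 12 mm deep, lower edge tapered 5 mm; flange's upper face 17 mm above the origin; round knob in the middle, 26 mm across, from 17 to 47 mm above the origin, gripped from above in any direction. 50 to 90 g.
- lid_b: the same loose grey plastic push-in lid in another size; knob up, flange 96 mm across, plug under it 72 mm across; lies on the bench. Origin and heights as for lid_a. 
- lid_c: the same loose grey plastic push-in lid in another size; knob up, flange 118 mm across, plug under it 90 mm across; lies on the bench. Origin and heights as for lid_a. 

How it is judged (in metres and radians):
At the end, for the whole second after the job is handed in: lid_c (118 mm) is home on the pail, knob up and at rest: its origin 113 to 123 mm above the pail's, within 14 mm of the pail's axis and within 5 degrees of flat on its rim; the pail stands upright (5 degrees) within 40 mm of where it stood, and the other two lids lie within 40 mm of where they lay (z of lid_c in the frame of pail between 0.113 and 0.123 m and horizontal distance between lid_c and pail below 0.014 m and angle between the z axis of lid_c and the z axis of pail, either way round below 0.09 rad and angle between lid_c's own z axis and vertical below 0.15 rad and angle between pail's own z axis and vertical below 0.09 rad and distance of each of pail, lid_a, lid_b from where it was at the start of the episode below 0.04 m and linear speed of each of lid_c, pail below 0.02 m/s); the robot touches nothing.
It also fails if it takes over 38 s, if anything falls off the work surface, if the arm or the gripper's body presses on something with over 40 N, if the wrist force passes 120 N, or if a joint passes its speed limit or range.

## Working session

There is one attempt and no reset: what is moved stays moved. The work goes in short steps, Python scripts to look and compute and a shell command to move; the robot and the scene stay as the last step left them, time stands still between calls to the robot, and variables do not carry over. Pictures are saved under pics/ and viewed, at most 10 in all, crops included, and the job is handed in when it is done.

```bash
ls; mkdir -p pics
cat > h.py <<'E'
import numpy as np,cv2
from cell import arm,vision
from scipy.spatial.transform import Rotation as R
def grab(n,save=None):
    f=vision.grab_frame(n)
    if save: cv2.imwrite('pics/'+save,f['pixels'][:,:,::-1])
    return f
def ray(f,u,v,z):
    M=np.array(f['world_to_cam']);r=M[:3,:3];c=-r.T@M[:3,3]
    d=r.T@np.array([(u-f['cx'])/f['fx'],(v-f['cy'])/f['fy'],1])
    return c+d*(z-c[2])/d[2]
def proj(f,p):
    M=np.array(f['world_to_cam']);q=M[:3,:3]@np.array(p)+M[:3,3]
    return q[0]/q[2]*f['fx']+f['cx'],q[1]/q[2]*f['fy']+f['cy']
def totool(p):
    s=arm.sense();return R.from_quat(s['tcp_rot']).inv().apply(np.array(p)-s['eef_pos'])
E
python3 - <<'E'
from h import *
grab('top','top1.png');grab('scene','scene1.png')
s=arm.sense();print(s,arm.grasp_offset);print(R.from_quat(s['tcp_rot']).as_matrix().round(3))
E
```

```text
pics
{'t': 0.1, 'joints': array([ 1.04089423e+00,  3.59406520e-01,  1.51134284e+00,  1.65238808e-05,
        1.27251661e+00, -1.15081692e-01]), 'qd': array([ 0.00195233, -0.00200243, -0.00279978, -0.00132489,  0.00176717,
        0.00217001]), 'joint_torque': array([-5.54296130e-04, -5.28644621e+01, -2.79351139e+01, -2.63561087e-04,
        4.98973037e-03,  1.73211828e-05]), 'eef_pos': array([241.45498554, 548.51742573, 192.14636777]), 'tcp_rot': array([ 2.05928612e-01,  9.78566659e-01, -7.91022574e-04, -2.72650139e-04]), 'ft_force': array([ 0.59323971,  0.03022096, -0.49056766]), 'ft_torque': array([-0.06690043, -0.03676271,  0.05269503]), 'grip_force': 0.0, 'grip_width': 1.0033014465007783} 18.700000000000003
[[-0.915  0.403 -0.001]
 [ 0.403  0.915 -0.001]
 [ 0.    -0.002 -1.   ]]
```

View pics/top1.png

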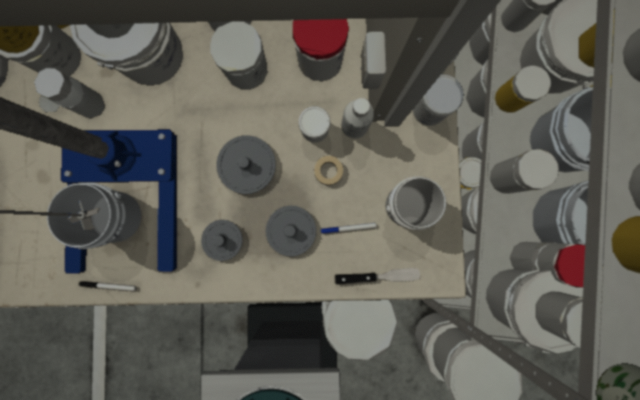

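View pics/scene1.png

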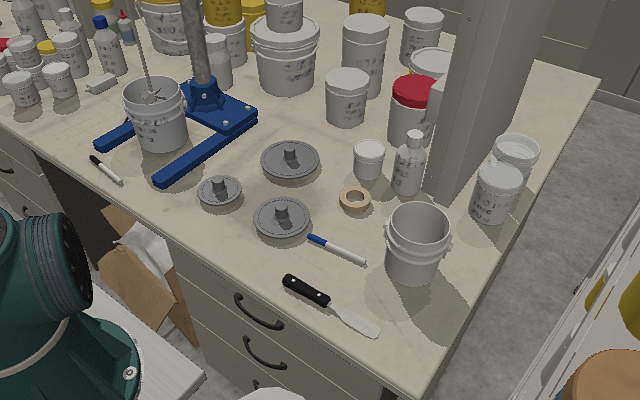

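The top view shows lid_a at about (248,165), lid_b at (222,241), lid_c at (292,232) and the target pail at (416,203). A post stands behind the pail, with its base near (395,115).

Run:
```python
from h import *
f=grab('top');im=f['pixels'];g=cv2.cvtColor(im,cv2.COLOR_RGB2GRAY)
M=np.array(f['world_to_cam']);print('cam',(-M[:3,:3].T@M[:3,3]).round())
m=cv2.inRange(g,60,125);m=cv2.morphologyEx(m,cv2.MORPH_OPEN,np.ones((5,5)))
for name,(u,v),d in [('a',(248,165),140),('b',(222,241),96),('c',(292,232),118)]:
    mm=np.zeros_like(m);cv2.circle(mm,(u,v),38,255,-1);mm&=m
    c=max(cv2.findContours(mm,0,1)[0],key=cv2.contourArea)
    P=np.array([ray(f,*p[0],17)[:2] for p in c],np.float32);(x,y),r=cv2.minEnclosingCircle(P)
    e=cv2.fitEllipse(c);print(name,x,y,2*r,'ell',e,ray(f,*e[0],17).round(1))
for p in [(292,232),(416,203),(388,203),(445,203),(416,178),(395,125)]: print(p,g[p[1],p[0]],ray(f,*p,130).round(),ray(f,*p,0).round())
c=im[150:260,360:480];o=cv2.resize(c,None,fx=5,fy=5,interpolation=2)
cv2.imwrite('pics/pail.png',o[:,:,::-1])
```

```text
cam [ 485. -120.  890.]
a 623.4497680664062 38.32743835449219 167.80941772460938 ell ((249.32882690429688, 168.44381713867188), (63.883262634277344, 70.3186264038086), 137.74374389648438) [621.8  39.   17. ]
b 454.20001220703125 103.61255645751953 176.21829223632812 ell ((224.31565856933594, 240.7808074951172), (55.0248908996582, 80.08316802978516), 67.37813568115234) [454.5  98.1  17. ]
c 480.04205322265625 -49.73910903930664 171.61817932128906 ell ((288.018310546875, 228.68087768554688), (65.93325805664062, 69.0880126953125), 46.699832916259766) [479.3 -49.5  17. ]
(292, 232) 79 [473. -67. 130.] [471. -57.   0.]
(416, 203) 96 [ 526. -318.  130.] [ 533. -352.    0.]
(388, 203) 103 [ 528. -262.  130.] [ 535. -286.    0.]
(445, 203) 123 [ 525. -377.  130.] [ 532. -421.    0.]
(416, 178) 115 [ 577. -320.  130.] [ 593. -355.    0.]
(395, 125) 57 [ 688. -282.  130.] [ 722. -309.    0.]
```

View pics/pail.png

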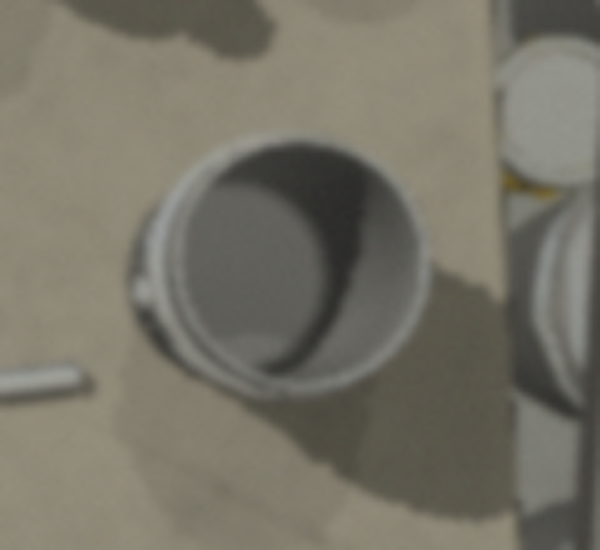

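The pail rim is a clean circle. Its outer edge spans about 267 by 261 px in the crop, so its centre is near (419.7,203.4) in the full image. At z=130 that is about (525,-326), 110 mm across, which matches the given size. Lid_c is about (474,-58). I'll go above it now.

```bash
python3 -m creep '[[[-2,-2,0],[0,0,0],8.5],[[-5,-5,0],[0,0,0],8.5],[[-7.8,-7.8,0],[0,0,0],8.5],[[-10.6,-10.6,0],[0,0,0],8.5],[[-13.4,-13.4,0],[0,0,0],8.5],[[-16.2,-16.2,0],[0,0,0],8.5],[[-19,-19,0],[0,0,0],8.5],[[-21.8,-21.8,0],[0,0,0],8.5],[[-24.6,-24.6,0],[0,0,0],8.5],[[-27.4,-27.4,0],[0,0,0],8.5]]'; python3 -m creep '[[[-2.8,-2.8,0],[0,0,0],8.5],[[-5.6,-5.6,0],[0,0,0],8.5],[[-8.4,-8.4,0],[0,0,0],8.5],[[-11.2,-11.2,0],[0,0,0],8.5],[[-14,-14,1],[0,0,0],8.5],[[-16,-16.4,2],[0,0,0],8.5],[[-17.5,-18,3],[0,0,0],8.5],[[-18.3,-18.8,4],[0,0,0],8.5],[[-18.3,-18.8,4],[0,0,0],8.5],[[-18.3,-18.8,4],[0,0,0],8.5]]'
python3 - <<'E'
from h import *
grab('wrist','w1.png');f=grab('top')
print(arm.sense()['eef_pos'],arm.sense()['joints'])
E
```

```text
t: 0.98
eef_pos: [382.2, 186.1, 192.9]
tcp_rot: [0.206, 0.979, -0.0, 0.0]
ft_force: [1.6, -0.2, 0.0]
grip_width: 0.996
grip_force: 0.0
t: 1.82
eef_pos: [472.8, -57.4, 152.1]
tcp_rot: [0.207, 0.978, 0.0, -0.001]
ft_force: [0.1, 0.4, 0.3]
grip_width: 0.999
grip_force: 0.0
[473.2613713  -56.60530553 153.02133967] [-2.64475413e-01  2.26819535e-01  1.81821678e+00  4.77739463e-04
  1.09736302e+00 -1.42152940e+00]
```

View pics/w1.png

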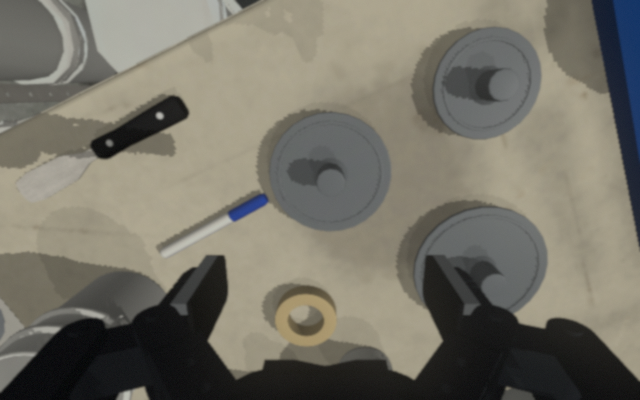

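The wrist view shows lid_c in the middle, with the flange spanning columns 271–391 and rows 112–229 and the knob top at about (331,180). Lid_b is at (487,82) and lid_a at (481,262).

Run:
```python
from h import *
f=grab('wrist');im=f['pixels'];g=cv2.cvtColor(im,cv2.COLOR_RGB2HSV)
print(g[200,331],g[140,400],g[120,268])
for z,p in [(17,(331,170.5)),(47,(331,180))]: print(ray(f,*p,z))
print('w',ray(f,271,171,17)-ray(f,391,171,17))
c=ray(f,331,170.5,17);print('tool mm',totool([c[0],c[1],22]))
```

```text
[ 90   2 104] [ 21  43 136] [ 24  42 168]
[473.06206925 -50.05472923  17.        ]
[474.37305521 -51.16458026  47.        ]
w [ -46.32685624 -105.46992697    0.        ]
tool mm [  3.00774365   5.71701597 131.27960829]
```

Two heights agree to within 2 mm and the flange measures 115 mm against 118 mm. I'll descend and grip.

```bash
python3 -m creep '[[[0.25,0.5,2],[0,0,0],8.5],[[0.25,0.5,5],[0,0,0],8.5],[[0.25,0.5,8],[0,0,0],8.5],[[0.25,0.5,10.5],[0,0,0],8.5],[[0.25,0.5,12],[0,0,0],8.5],[[0.25,0.5,12.8],[0,0,0],8.5],[[0.25,0.5,13],[0,0,0],6],[[0.25,0.5,13],[0,0,0],4],[[0.25,0.5,13],[0,0,0],2],[[0.25,0.5,13],[0,0,0],1]]'; python3 -m creep '[[[0,0,0],[0,0,0],1],[[0,0,0],[0,0,0],1],[[0,0,0],[0,0,0],1],[[0,0,0],[0,0,0],1],[[0,0,0],[0,0,0],1],[[0,0,0],[0,0,0],1]]'
```

```text
t: 2.8
eef_pos: [474.7, -52.4, 24.1]
tcp_rot: [0.206, 0.979, -0.0, 0.001]
ft_force: [-0.7, -1.4, -0.4]
grip_width: 0.445
grip_force: 0.0
t: 3.3
eef_pos: [473.6, -52.4, 22.9]
tcp_rot: [0.206, 0.979, -0.0, -0.0]
ft_force: [-0.9, -0.0, -0.6]
grip_width: 0.117
grip_force: 0.0
```

The fingers shut past 26 mm with no grip force, so the grasp missed the knob. I'll look before doing anything else.

Run:
```python
from h import *
grab('wrist','w2.png');f=grab('scene');c=f['pixels'][120:300,180:420]
cv2.imwrite('pics/s2.png',cv2.resize(c,None,fx=3,fy=3)[:,:,::-1]);print(arm.sense())
```

```text
{'t': 3.4, 'joints': array([-2.55172646e-01,  4.22973296e-01,  1.95033035e+00, -1.43513561e-04,
        7.68423581e-01, -1.41099125e+00]), 'qd': array([ 0.00032013,  0.00123541,  0.00142202, -0.00196907,  0.001096  ,
       -0.0004575 ]), 'joint_torque': array([-3.20628096e-03, -4.52368355e+01, -1.61474544e+01, -8.45848517e-04,
        1.36638762e-03,  4.46738625e-05]), 'eef_pos': array([473.52952775, -52.36123161,  22.8747948 ]), 'tcp_rot': array([ 2.05952784e-01,  9.78561926e-01, -4.66036683e-05, -6.95884770e-05]), 'ft_force': array([ 0.12461096, -0.57305714,  0.43940465]), 'ft_torque': array([-0.0170834 , -0.0010096 , -0.02695182]), 'grip_force': 0.0, 'grip_width': 0.1174607698994839}
```

View pics/w2.png

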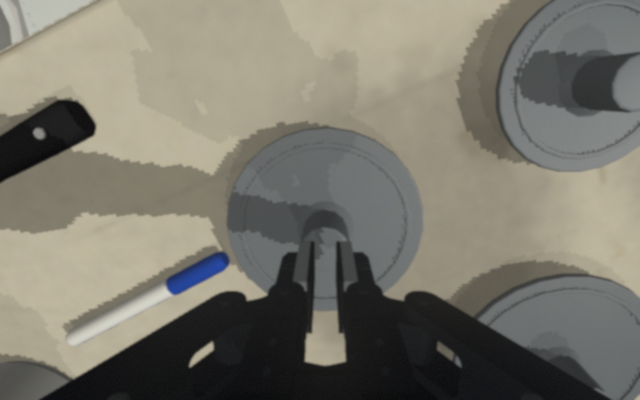

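View pics/s2.png

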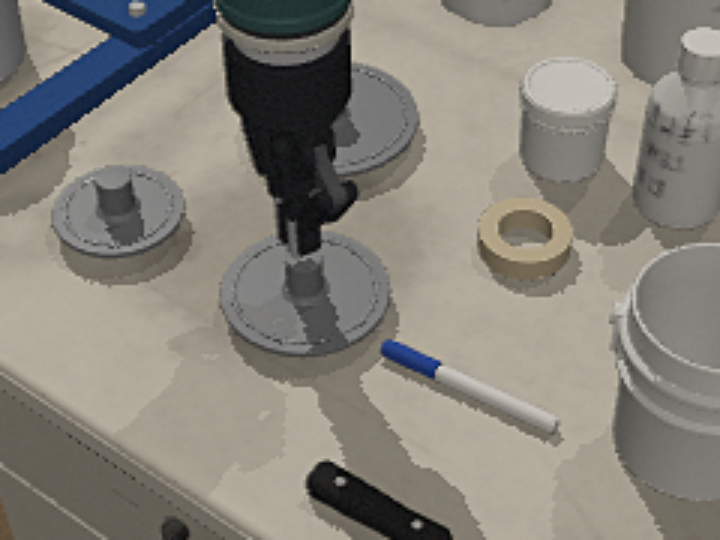

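The fingers closed beside the knob. In the wrist view the flange spans columns 228–422 and rows 127–310, and the knob at about (325,225) lies above the pads in the image. I'll re-measure from all three cameras.

Run:
```python
from h import *
s=arm.sense();T=s['eef_pos'];Rt=R.from_quat(s['tcp_rot']).as_matrix()
for n,p in [('wrist',(325,218.5)),('scene',(281.5,216.5)),('top',(292.5,231.5))]:
    f=grab(n);M=np.array(f['world_to_cam'])
    print(n,'c17',ray(f,*p,17).round(1),'cam',(-M[:3,:3].T@M[:3,3]).round(),'tcp px',np.round(proj(f,T)),'grasp px',np.round(proj(f,T-18.7*Rt[:,2])))
    if n=='wrist':
        print('size',ray(f,228,218,17)-ray(f,422,218,17),ray(f,325,127,17)-ray(f,325,310,17)); print('tool +x,+y px',proj(f,T+20*Rt[:,0]),proj(f,T+20*Rt[:,1]))
    if n=='top':
        c=f['pixels'][180:290,230:350];cv2.imwrite('pics/t3.png',cv2.resize(c,None,fx=5,fy=5,interpolation=2)[:,:,::-1])
```

```text
wrist c17 [470.3 -50.7  17. ] cam [405. -22. 204.] tcp px [325. 228.] grasp px [325. 242.]
size [ -46.13095594 -104.83837957    0.        ] [-1.06540320e+02  4.69222091e+01  2.84217094e-14]
tool +x,+y px (np.float64(324.63337181801575), np.float64(194.88957596627938)) (np.float64(359.29655405250514), np.float64(228.02232564685522))
scene c17 [474.1 -52.7  17. ] cam [ -28. -499.  729.] tcp px [281. 215.] grasp px [281. 208.]
top c17 [472.6 -59.7  17. ] cam [ 485. -120.  890.] tcp px [289. 231.] grasp px [288. 231.]
```

View pics/t3.png

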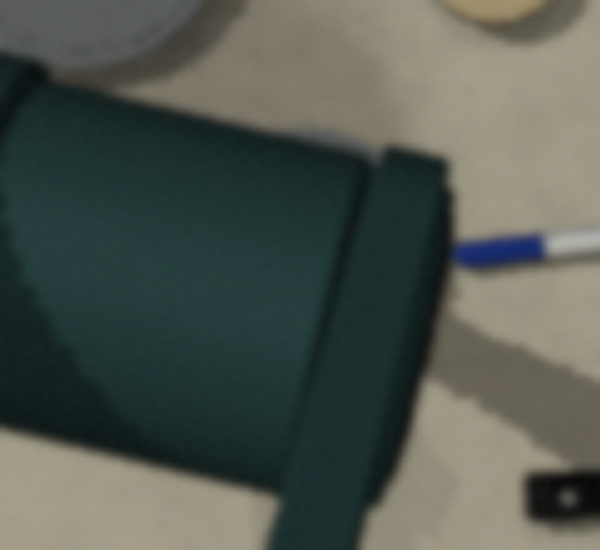

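Run:
```python
from h import *
a=grab('wrist')['pixels'][180:300,270:380];b=grab('scene')['pixels'][180:240,250:315]
a=cv2.resize(a,(440,480),interpolation=2);b=cv2.resize(b,(350,480),interpolation=2)[:, :350]
cv2.imwrite('pics/z4.png',np.hstack([a,b])[:,:,::-1])
```

```text
(no output)
```

View pics/z4.png

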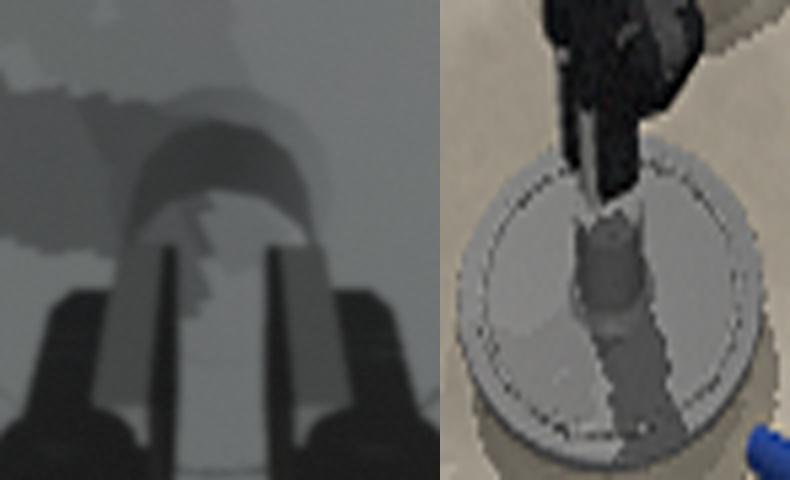

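The zoomed views show the pad tips just above the knob's top face, so the real tips sit about 25–30 mm higher than the nominal TCP. Sideways alignment is good. I'll open, lower 15 mm, close and check the grip and force.

```bash
python3 -m creep '[[[0,0,0],[0,0,0],5],[[0,0,0],[0,0,0],5],[[0,0,0],[0,0,0],5],[[0,0,0],[0,0,0],5],[[0,0,0.5],[0,0,0],5],[[0,0,1],[0,0,0],5],[[0,0,1.5],[0,0,0],5],[[0,0,1.5],[0,0,0],5]]'; python3 -m creep '[[[0,0,0],[0,0,0],3.5],[[0,0,0],[0,0,0],2],[[0,0,0],[0,0,0],2],[[0,0,0],[0,0,0],1.5],[[0,0,0],[0,0,0],1.5],[[0,0,0],[0,0,0],1.5]]'
```

```text
t: 4.32
eef_pos: [472.6, -52.1, 6.7]
tcp_rot: [0.206, 0.979, -0.0, -0.001]
ft_force: [0.3, 0.4, 0.2]
grip_width: 0.585
grip_force: 0.0
t: 4.82
eef_pos: [474.7, -52.0, 8.9]
tcp_rot: [0.206, 0.979, 0.0, 0.001]
ft_force: [0.1, 3.5, 10.4]
grip_width: 0.174
grip_force: 5.3
```

There is contact on top of the knob: 10 N upward at z=47 with TCP z about 9. The tips are therefore about 38 mm behind the reported TCP. I'll open, lower about 20 mm more and close.

```bash
python3 -m creep '[[[0,0,-0.3],[0,0,0],5.5],[[0,0,-0.3],[0,0,0],5.5],[[0,0,-0.3],[0,0,0],5.5],[[0,0,-0.3],[0,0,0],5.5],[[0,0,0.3],[0,0,0],5.5],[[0,0,0.8],[0,0,0],5.5],[[0,0,1.3],[0,0,0],5.5],[[0,0,1.7],[0,0,0],5.5],[[0,0,2],[0,0,0],5.5],[[0,0,2],[0,0,0],5.5]]'; python3 -m creep '[[[0,0,0],[0,0,0],4.5],[[0,0,0],[0,0,0],3.5],[[0,0,0],[0,0,0],2.8],[[0,0,0],[0,0,0],2.2],[[0,0,0],[0,0,0],2],[[0,0,0],[0,0,0],1.5],[[0,0,0],[0,0,0],1.5]]'
python3 - <<'E'
from h import *
a=grab('wrist')['pixels'][150:300,250:400];b=grab('scene')['pixels'][180:240,250:315]
a=cv2.resize(a,(440,440),interpolation=2);b=cv2.resize(b,(350,440),interpolation=2)
cv2.imwrite('pics/z5.png',np.hstack([a,b])[:,:,::-1])
E
```

```text
t: 5.65
eef_pos: [472.9, -52.2, -13.0]
tcp_rot: [0.206, 0.979, -0.0, -0.001]
ft_force: [-0.1, 0.6, -0.1]
grip_width: 0.646
grip_force: 0.0
t: 6.23
eef_pos: [473.8, -52.4, -11.6]
tcp_rot: [0.206, 0.979, -0.0, 0.0]
ft_force: [-2.4, -0.7, 5.7]
grip_width: 0.277
grip_force: 58.7
```

The knob is gripped: width is about 24 mm and the force is 59 N, half the maximum. I'll lift it, and cross-check the pail position from the scene view, where the rim is centred near (418.5,222) and spans columns 386–451.

```bash
python3 -m creep '[[[0,0,-1],[0,0,0],1.5],[[0,0,-3],[0,0,0],1.5],[[0,0,-5],[0,0,0],1.5],[[0,0,-7.5],[0,0,0],1.5],[[0,0,-10],[0,0,0],1.5],[[0,0,-12.5],[0,0,0],1.5],[[0,0,-15],[0,0,0],1.5],[[0,0,-17],[0,0,0],1.5],[[0,0,-18],[0,0,0],1.5],[[0,0,-18],[0,0,0],1.5]]'; python3 -m creep '[[[-1,-1.5,0],[0,0,0],1.5],[[-2.5,-3.7,0],[0,0,0],1.5],[[-4,-6,0],[0,0,0],1.5],[[-5.5,-8,0],[0,0,0],1.5],[[-7,-10,0],[0,0,0],1.5],[[-8.5,-12,0],[0,0,0],1.5],[[-10,-14,0],[0,0,0],1.5],[[-11,-15.5,0],[0,0,0],1.5],[[-11,-16,0],[0,0,0],1.5],[[-11,-16,0],[0,0,0],1.5]]'
python3 - <<'E'
from h import *
f=grab('scene');print(ray(f,418.5,222,130),ray(f,386,222,130)-ray(f,451,222,130))
g=grab('top');print(ray(g,419.7,203.4,130))
w=grab('wrist');print('pail in wrist',proj(w,[525,-326,130]))
a=cv2.resize(f['pixels'][150:300,260:480],(440,300),interpolation=2)
b=cv2.resize(g['pixels'][150:270,300:460],(400,300),interpolation=2)
c=cv2.resize(w['pixels'],(480,300))
o=np.zeros((600,800,3),np.uint8);o[:300,:400]=cv2.resize(a,(400,300));o[:300,400:]=b;o[300:,:480]=c
cv2.imwrite('pics/m6.png',o[:,:,::-1])
E
```

```text
t: 7.17
eef_pos: [475.3, -52.7, 170.4]
tcp_rot: [0.206, 0.979, -0.0, 0.002]
ft_force: [-0.3, -0.6, -0.9]
grip_width: 0.28
grip_force: 58.9
t: 8.0
eef_pos: [508.8, -243.7, 166.7]
tcp_rot: [0.207, 0.978, 0.0, -0.001]
ft_force: [-0.5, -1.1, -1.1]
grip_width: 0.279
grip_force: 59.0
[ 525.91734179 -321.84745429  130.        ] [-67.49233224  90.69751153   0.        ]
[ 525.42415643 -325.8186654   130.        ]
pail in wrist (np.float64(227.50136401513237), np.float64(270.8571100451124))
```

View pics/m6.png

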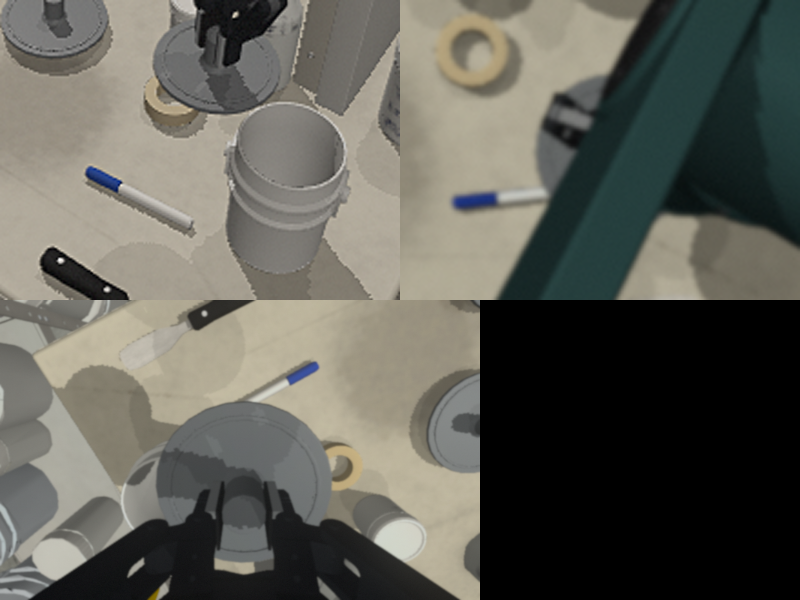

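The lid hangs level. The pail rim is unmoved at about (525.5,-324.5), with the two views agreeing to 4 mm. In the wrist view the held flange is centred near (325,241). I'll work out the shift.

Run:
```python
from h import *
w=grab('wrist');s=arm.sense();T=s['eef_pos'];z=T[2]+11.8+17
c=ray(w,325,241.5,z);print(T,c,'diam',np.linalg.norm(ray(w,209,241,z)-ray(w,441,241,z)))
off=R.from_quat(s['tcp_rot']).inv().apply(c-T);print('lid-tcp tool',off)
d=np.array([525.5,-324.5,T[2]]);print('shift with lid centred on TCP',totool(d),'with measured',totool(d-(c-T)))
f=grab('scene');c2=(260+.55*216,150+.5*66);print('scene lid',ray(f,*c2,z))
```

```text
[ 509.1363961  -241.59789619  167.60000864] [ 504.46718971 -239.43732933  196.40000864] diam 113.79113584578101
lid-tcp tool [  5.18125174   0.11450521 -28.79324671]
shift with lid centred on TCP [-48.33273671 -69.31423504  -0.09864587] with measured [-53.51398845 -69.42874025  28.69460084]
scene lid [ 504.35583627 -246.8539523   196.40000864]
```

```bash
python3 -m creep '[[[-1,-1.4,0],[0,0,0],1.5],[[-2.4,-3.2,0],[0,0,0],1.5],[[-3.8,-5.1,0],[0,0,0],1.5],[[-4.7,-6.4,0],[0,0,0],1.5],[[-5.1,-6.9,0],[0,0,0],1.5],[[-5.1,-6.9,1],[0,0,0],1.5],[[-5.1,-6.9,2],[0,0,0],1.5],[[-5.1,-6.9,3],[0,0,0],1.5],[[-5.1,-6.9,3.7],[0,0,0],1.5],[[-5.1,-6.9,3.7],[0,0,0],1.5]]'
python3 - <<'E'
from h import *
f=grab('scene')
o=cv2.resize(f['pixels'][140:300,330:510],(675,600),interpolation=2)
cv2.imwrite('pics/m7.png',o[:,:,::-1]);T=arm.sense()['eef_pos'];print(T,proj(f,[525.5,-324.5,130]),proj(f,[525.5,-324.5,T[2]+28.8]))
E
```

```text
t: 9.08
eef_pos: [526.8, -324.6, 128.3]
tcp_rot: [0.206, 0.979, 0.001, -0.002]
ft_force: [0.2, 0.7, -0.9]
grip_width: 0.283
grip_force: 59.1
[ 527.49826829 -325.17545159  129.34929757] (np.float64(419.76337684599616), np.float64(222.818025888424)) (np.float64(422.5268548152977), np.float64(211.55002163011082))
```

View pics/m7.png

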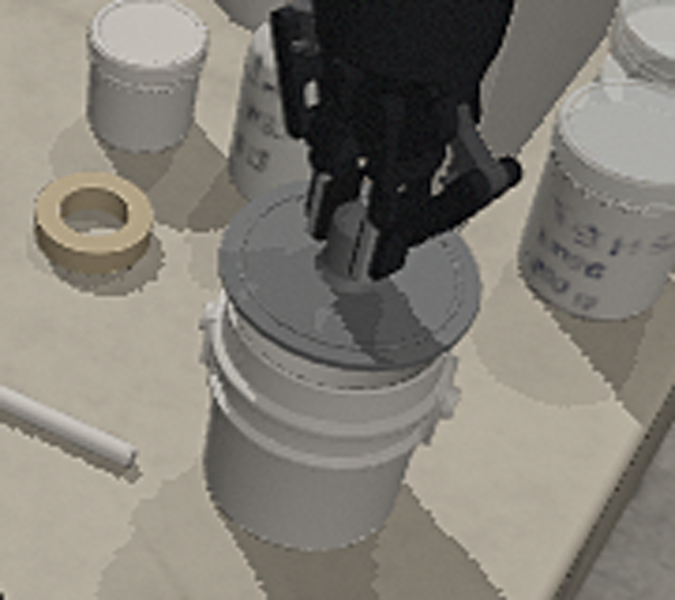

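The lid hovers level over the mouth. Its flange is centred at scene pixel (423.3,213) against an expected (422.5,211.5), so it is within about 3 mm. I'll lower it slowly.

```bash
python3 -m creep '[[[0,0,0.3],[0,0,0],1.5],[[0,0,0.6],[0,0,0],1.5],[[0,0,0.9],[0,0,0],1.5],[[0,0,1.2],[0,0,0],1.5],[[0,0,1.5],[0,0,0],1.5],[[0,0,1.6],[0,0,0],1.5],[[0,0,1.6],[0,0,0],1.5]]'
```

```text
t: 9.72
eef_pos: [528.4, -326.7, 114.5]
tcp_rot: [0.206, 0.979, 0.0, -0.0]
ft_force: [-0.0, 0.5, -1.0]
grip_width: 0.275
grip_force: 59.1
```

```bash
python3 -m creep '[[[0,0,0.2],[0,0,0],1.5],[[0,0,0.4],[0,0,0],1.5],[[0,0,0.5],[0,0,0],1.5],[[0,0,0.6],[0,0,0],1.5],[[0,0,0.6],[0,0,0],1.5]]'; python3 -m creep '[[[0,0,0.1],[0,0,0],1.5],[[0,0,0.2],[0,0,0],1.5],[[0,0,0.2],[0,0,0],1.5]]'
```

```text
t: 10.13
eef_pos: [528.5, -326.5, 108.9]
tcp_rot: [0.206, 0.979, 0.0, -0.0]
ft_force: [-0.8, 1.5, -0.1]
grip_width: 0.28
grip_force: 59.1
t: 10.38
eef_pos: [528.3, -326.5, 106.7]
tcp_rot: [0.206, 0.979, 0.0, -0.0]
ft_force: [0.0, 1.0, -0.6]
grip_width: 0.28
grip_force: 58.9
```

```bash
python3 -m creep '[[[0,0,0.1],[0,0,0],1.5],[[0,0,0.2],[0,0,0],1.5],[[0,0,0.2],[0,0,0],1.5]]';python3 -m creep '[[[0,0,0.1],[0,0,0],1.5],[[0,0,0.1],[0,0,0],1.5]]'
```

```text
t: 10.63
eef_pos: [528.9, -326.8, 105.9]
tcp_rot: [0.206, 0.979, -0.0, 0.0]
ft_force: [-1.8, 2.9, 7.3]
grip_width: 0.28
grip_force: 59.7
t: 10.8
eef_pos: [529.2, -327.0, 105.9]
tcp_rot: [0.206, 0.979, -0.0, 0.001]
ft_force: [-3.6, 3.7, 13.1]
grip_width: 0.282
grip_force: 60.2
```

There is contact at 105.9, where about 106.4 was expected, so the flange is on the rim. I'll release and back off straight up.

```bash
python3 -m creep '[[[0,0,-0.1],[0,0,0],3],[[0,0,-0.1],[0,0,0],4],[[0,0,-0.1],[0,0,0],5.5],[[0,0,-0.1],[0,0,0],5.5],[[0,0,-0.1],[0,0,0],5.5],[[0,0,-0.1],[0,0,0],5.5]]'; python3 -m creep '[[[0,0,-0.5],[0,0,0],5.5],[[0,0,-1.5],[0,0,0],5.5],[[0,0,-3],[0,0,0],5.5],[[0,0,-5],[0,0,0],5.5],[[0,0,-7.5],[0,0,0],5.5],[[0,0,-10],[0,0,0],5.5],[[0,0,-12],[0,0,0],5.5],[[0,0,-13],[0,0,0],5.5],[[0,0,-13],[0,0,0],5.5]]'
python3 - <<'E'
from h import *
f=grab('scene');w=grab('wrist');s=arm.sense()
c=[525.5,-324.5]
for n,F in [('scene',f),('wrist',w)]:
    t=np.linspace(0,2*np.pi,72,endpoint=False)
    p0=np.array(proj(F,c+[135]));p=np.array([proj(F,[c[0]+59*np.cos(a),c[1]+59*np.sin(a),135]) for a in t])
    x0,y0=np.maximum(p.min(0)-15,0).astype(int);x1,y1=(p.max(0)+15).astype(int)
    im=F['pixels'];h=cv2.cvtColor(im,cv2.COLOR_RGB2HSV);m=((h[:,:,1]<14)&(h[:,:,2]>55)&(h[:,:,2]<135)).astype(np.uint8)*255
    m=cv2.morphologyEx(m,3,np.ones((5,5)));mm=np.zeros_like(m);cv2.fillPoly(mm,[np.int32((p-p0)*1.15+p0)],255);mm&=m
    k=max(cv2.findContours(mm,0,1)[0],key=cv2.contourArea)
    print(n,'pred bbox',p.min(0).round(),p.max(0).round(),'found',cv2.boundingRect(k),'ell',cv2.fitEllipse(cv2.convexHull(k)),'pred ell',cv2.fitEllipse(np.float32(p)))
E
```

```text
t: 11.3
eef_pos: [528.5, -326.8, 104.6]
tcp_rot: [0.206, 0.979, 0.0, -0.0]
ft_force: [0.7, 0.4, 0.2]
grip_width: 0.643
grip_force: 0.0
t: 12.05
eef_pos: [530.2, -328.0, 238.5]
tcp_rot: [0.206, 0.979, -0.001, 0.003]
ft_force: [0.0, -0.5, -0.8]
grip_width: 0.646
grip_force: 0.0
scene pred bbox [386. 197.] [455. 247.] found (388, 193, 68, 58) ell ((421.0459899902344, 222.67787170410156), (53.783382415771484, 69.90705871582031), 105.34114074707031) pred ell ((420.4957580566406, 222.16064453125), (49.152076721191406, 70.28335571289062), 103.60629272460938)
wrist pred bbox [257. 106.] [395. 240.] found (259, 113, 134, 130) ell ((326.0835876464844, 177.3170623779297), (129.74618530273438, 133.70584106445312), 89.76222229003906) pred ell ((326.1600036621094, 173.00686645507812), (133.75099182128906, 137.52415466308594), 89.32846069335938)
```

In both views the lid's outline matches a flat 118 mm circle at z=135 over the pail, to within 0.7 px in the scene view and about 4 px (3–4 mm) in the wrist view. The gripper is clear, so I'm handing in.

```bash
python3 -c "
from cell import arm
print(arm.sign_off())"
```

```text
the job is handed in; nothing more can be done
None
```

Lid_c is on the right-hand pail, knob up and sitting flat on the rim by force and camera checks; the other two lids were never touched, and I handed the job in at about 12 s (no verdict was returned).

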